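Free the spray arm of a wash rack and check that it turns

ROBOT

A 6-joint arm with a two-finger parallel gripper is mounted at the origin on a cart in front of the work surface, level with it; the furniture and walls round the work are solid. World frame = base frame: x ahead of the robot, y to its left, z up, the work surface at z = 0. Lengths are in m, angles in rad, forces in N, time in s.
With the tool pointing down it reaches from about 0.425 to 0.95 m from the base axis. Payload 3.5 kg.
Tool frame: the origin (TCP) lies on the centre line of the jaws, within the pads' length; the fingertips stand 17 mm ahead of it and the grasp point (between the pads) lies 2 mm behind it; z points along the fingers, y is the line along which they close (so a half turn about z gives the same grasp; the last joint's range is limited). The gripper opens to 85 mm and grips with 20 to 120 N. Pads are 22 mm wide; open, the fingers measure 114 mm over their backs; the gripper's body (76 mm by 85 mm) begins 54 mm behind the grasp point. The pads swing forward as they close: fully open they stand 13 mm farther back than shut.
Start: joints at [1.072, 0.286, 1.577, -0, 1.279, -0.15], TCP at [0.231, 0.634, 0.248] pointing down, gripper open.
Joint ranges: [-2.77, 2.77], [-0.9, 2.22], [0.21, 2.48], [-1.53, 4.67], [0.24, 2.81], [-2.84, 2.84]. Speed limits (rad/s): [2.79, 2.79, 3.14, 3.14, 3.14, 3.14].

INTERFACE

Orientations are given as a unit quaternion [x, y, z, w].
In Python, from plant import ctrl gives the robot as it stands. The module is installed in compiled form; this text tells all that it offers.
- The arm moves only by the tool drive_tool, never from a script. Its argument "moves" is a list of rows, each a list of 3 entries, a list of its own where there are three numbers: the turn, a rotation vector about the tool's x, y, z in rad, then the shift along the tool's x, y, z in m, then the finger opening in m, from 0 to 0.0854. A call has 1 to 5 rows; each row shifts and turns the commanded pose from where the row before left it, along the tool's axes as they then stand; what a row does not reach is not made up. A row lasts 1/8 s, in which the tool goes at most 62.5 mm and 10.7 degrees, less where a joint would pass 70% of its speed; a pose out of reach is approached as far as the arm can. A call with a gripper value outside its range is refused whole. The fingers move at their own pace and stop on an object; "grip_force" is the grip in N (left out, the last holds). Time passes only in rows, so rows that do not move let the fingers close. It gives the time, the measured TCP pose, the force, the opening and the grip force at its end, in the units of the state.
- ctrl.get_state(): the state, without advancing time (a new reading comes with each control period).
- ctrl.read_camera(name): name is "side" or "top" or "wrist"; returns a dict with "image" (420x560x3 uint8, red, green, blue), "fx", "fy", "cx", "cy" (pixels), "R" (3x3) and "t" (3): a world point X has camera coordinates R X + t. Camera axes: x right, y down, z forward; pixel columns grow to the right and rows downward; lengths in m; the calibration is good to about 2 mm. A picture is of the moment at which its call begins. There is no depth.
- ctrl.sign_off(): hands the job in; it is judged then, once.
The state is a dict: "time": time; "qpos": joint angles; "dq": joint speeds; "joint_efforts": joint torques, N m; "eef_pos": TCP position; "tcp_rot": TCP orientation; "contact_force": force on the tool from outside, world axes, zero at the start; "wrist_torque": the same for the moment, N m; "opening": opening from 0.0 (shut) to 1.0 (fully open); "finger_force": force on a finger pad.
Only numpy, scipy, OpenCV 4.12 (cv2) and the standard library are available. Lean on these libraries where they do the work, as an engineer would, in place of code of your own. Each camera call takes 0.05 s, during which the arm holds its last target. There are 200 camera calls.

TASK

One of the two upturned steel cups in the wash rack stands in the path of the spray arm: with a fingertip, slide it along the wire floor towards the end of the rack until it is well clear of the arm's sweep. Then check that the arm runs free: pushing gently on a blade with one finger, turn it clockwise (seen from above) at least one full turn without striking a cup, and on to the next place where it lies front to back over the feed pipe, square to the rack's long sides, and leave it there, out of the way for loading. Only push: grip and lift nothing, keep both cups standing on their rims, and leave the things beside the rack alone.

Things in the scene. Friction and masses are not known exactly. Their poses are not given: they have to be found in the camera images.
- wash_rack: fixed stainless wire rack, 251 mm (x, front to back) by 431 mm (y) over the frame. Origin: on the worktop under its middle, on the spray arm's axis; x points away from the robot to the docking port, y left, z up. Wire floor 22 mm above the worktop; wire sides all round, rim 60 mm above the worktop, inner faces at x = +-118.5, y = +-208.5 mm; lifting bows at the two ends, 69 mm high
- spray_arm (a joint): angle of the spray arm in rad, grows clockwise seen from above. 0: front to back, blue end at the back (+x of the rack); each multiple of pi is front to back. Starts between -0.95 and -0.40, so the first parking place after a full clockwise turn is 6.283. Counts whole turns; no stop, no spring; friction of about 0.03 N m holds it where it is left
- hub_axis (a point): the spray arm's axis at mid-height of the blades, 45.5 mm above the worktop. Two blades in one line, 20 mm wide (22 at the end caps), 13 mm thick (end caps 15 mm: 38 to 53 mm above the worktop), reaching 105 mm from the axis; hub radius 17 mm, its grey nut rises to 68 mm above the worktop
- blue_end (a point): outer end of the blade with the blue cap, 105 mm from the axis, at mid-height; the other blade has a grey cap
- gallipot: larger steel cup, upside down on the rack's floor, 74 mm across the rim (at the bottom), about 50 mm at the top, 34 mm high, loose, about 60 g. Origin: centre of its foot, on top, 56 mm above the worktop; its z axis points down. Clear of the sweep when its centre is over 143 mm from the arm's axis
- gallipot_2: smaller steel cup, upside down, 59 mm across the rim (at the bottom), about 40 mm at the top, 38 mm high, loose, about 50 g. Origin: centre of its foot, on top, 60 mm above the worktop; z axis down. Clear of the sweep when its centre is over 135.5 mm from the axis. One cup starts left of the arm within its sweep, the other stands clear at the rack's right end
- hemostat_1: steel hemostat, 78 x 141 x 7 mm, lying on the worktop to the left of the rack; leave alone. Origin: middle of its underside
- timer: small white timer, 68 x 62 x 22 mm, on the worktop to the right of the rack; leave alone. Origin: middle of its underside
- label_roll: roll of white labels lying flat, 61 mm across, 38 mm high, on the worktop to the right of the rack; leave alone. Origin: middle of its underside
- docking_port (a point): blue docking port at the middle of the rack's back; the feed pipe runs from it straight under the floor to the arm's axis, so front to back is the line from the axis to this port
Mind the look-alikes: they are no part of the job. What is shaped like the gallipot but blue is not meant.

How it is judged:
By the outcome, as a careful person would: the job done as asked, in the order asked, and still so for the second after the job is handed in, with the robot touching nothing.
It also fails if it takes over 64 s, if anything falls off the work surface, if the arm or the gripper's body presses on something with over 40 N, if the wrist force passes 120 N, or if a joint passes its speed limit or range.

## Working session

There is one attempt and no reset: what is moved stays moved. The work goes in short steps, Python scripts to look and compute and a tool call to move; the robot and the scene stay as the last step left them, time stands still between calls to the robot, and variables do not carry over. Pictures are saved under pics/ and viewed, at most 10 in all, crops included, and the job is handed in when it is done.

Besides the shell and the picture viewer there is one more tool, called as name([rows], argument=value, ...), one row to a line, values as JSON. drive_tool: Moves the arm, as the interface text tells. Its arguments: {"type":"object","properties":{"moves":{"type":"array","items":{"type":"array"}},"grip_force":{"type":"number"}},"required":["moves"]}

```bash
mkdir -p pics
cat > h.py <<'E'
import numpy as np, cv2
from plant import ctrl
def cam(n,save=None):
    c=ctrl.read_camera(n)
    if save: cv2.imwrite('pics/'+save,cv2.cvtColor(c['image'],cv2.COLOR_RGB2BGR))
    return c
def ray(c,u,v,z):
    R=np.array(c['R']);t=np.array(c['t']);o=-R.T@t
    d=R.T@np.array([(u-c['cx'])/c['fx'],(v-c['cy'])/c['fy'],1])
    return o+d*(z-o[2])/d[2]
def proj(c,X):
    p=np.array(c['R'])@np.array(X)+np.array(c['t']); return c['fx']*p[0]/p[2]+c['cx'],c['fy']*p[1]/p[2]+c['cy']
E
python3 - <<'E'
from h import *
a=cam('top','t0.png');b=cam('side','s0.png')
for c in(a,b): print(np.round(-np.array(c['R']).T@c['t'],3),np.round(c['R'],2).tolist(),c['fx'])
s=ctrl.get_state();print(s['eef_pos'],s['tcp_rot'],s['time'],s['contact_force'])
E
```

```text
[0.478 0.053 1.15 ] [[0.01, -1.0, -0.01], [-0.99, -0.01, -0.12], [0.12, 0.01, -0.99]] 454.6140842350873
[0.536 0.798 0.725] [[-1.0, -0.09, 0.01], [-0.06, 0.66, -0.75], [0.06, -0.75, -0.66]] 407.05152052581
[0.23038018 0.63388261 0.24707467] [ 1.73512893e-01  9.84831028e-01 -1.00829328e-03 -3.25641349e-04] 0.1 [-0.07234646  0.08902565 -0.09735656]
```

View pics/t0.png

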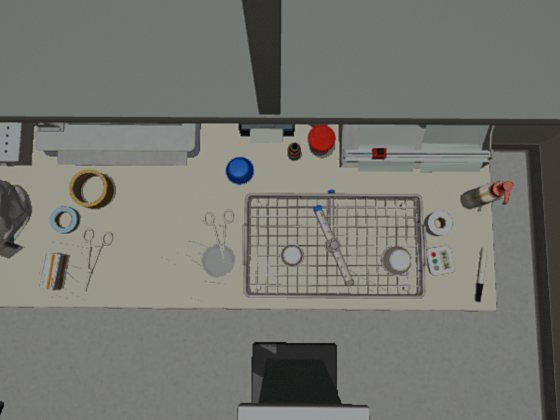

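View pics/s0.png

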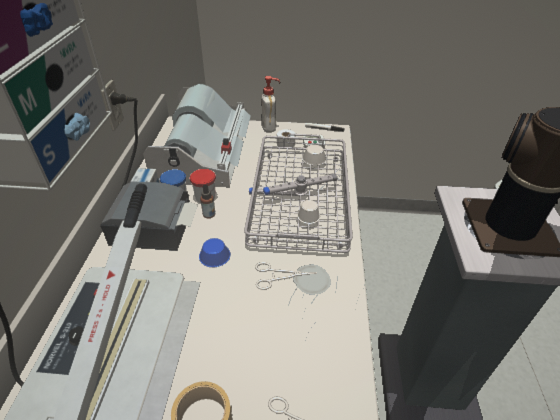

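Top view: the rack spans about (247,196)-(423,296). The hub is at (333,245), the blue cap at (318,208), the grey cap at (350,283), and the port at (332,191). The small cup, in the sweep, is at (292,256), and the large cup is at the right end at (398,260). The side view agrees.

Run:
```python
from h import *
c=cam('top');im=cv2.cvtColor(c['image'],cv2.COLOR_RGB2BGR)
x0,y0,x1,y1=236,182,436,306
cv2.imwrite('pics/t1.png',cv2.resize(im[y0:y1,x0:x1],None,fx=4,fy=4,interpolation=cv2.INTER_CUBIC))
hsv=cv2.cvtColor(im,cv2.COLOR_BGR2HSV)
m=cv2.inRange(hsv,(100,120,60),(125,255,255))
n,l,st,ce=cv2.connectedComponentsWithStats(m)
for i in range(1,n):
    if x0<ce[i][0]<x1 and st[i][4]>2: print(st[i],ce[i],ray(c,*ce[i],.05)[:2])
for nm,u,v,z in [('hub',333,245,.068),('cup2',292,256,.06),('cup1',398,260,.056),('grey',350,283,.053),('blue',318,208,.053),('port',332,191,.03),('TL',247,196,.06),('TR',421,196,.06),('BR',424,296,.06),('BL',247,296,.06)]: print(nm,np.round(ray(c,u,v,z),4))
```

```text
[226 157  28  27 583] [239.51972556 170.14751286] [0.72030382 0.15836155]
[329 190   5   3  15] [331. 191.] [ 0.66939884 -0.06686331]
[313 205   9   7  36] [317.11111111 207.83333333] [ 0.62756785 -0.03268165]
hub [ 0.5363 -0.0686  0.068 ]
cup2 [0.5099 0.0284 0.06  ]
cup1 [ 0.5021 -0.2249  0.056 ]
grey [ 0.4469 -0.1101  0.053 ]
blue [ 0.6268 -0.0346  0.053 ]
port [ 0.6729 -0.0715  0.03  ]
TL [0.6542 0.1381 0.06  ]
TR [ 0.6566 -0.2835  0.06  ]
BR [ 0.418  -0.2829  0.06  ]
BL [0.4151 0.1344 0.06  ]
```

View pics/t1.png

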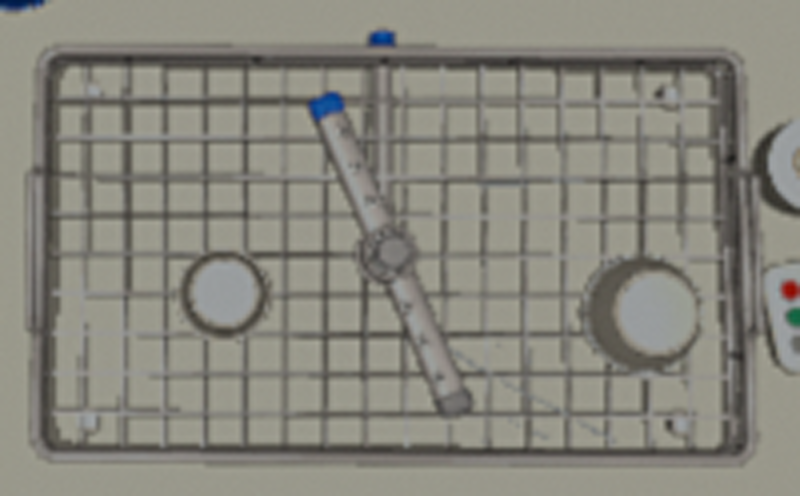

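The crop agrees with the geometry. The hub is at about (0.537,-0.0715) and the rack yaw is about 0. The arm is at about -0.40, and the small cup is at (0.512,0.029), 0.10 m from the axis. The big cup is 0.159 m from the axis, so it's clear. I'll square the tool first, then travel with the gripper shut.

drive_tool([
  [[0, 0, -0.1745], [0, 0, 0], 0],
  [[0, 0, -0.1725], [0, 0, 0], 0],
  [[0, 0, 0], [-0.0235, -0.055, 0], 0],
  [[0, 0, 0], [-0.0235, -0.055, 0], 0],
  [[0, 0, 0], [-0.0235, -0.055, 0], 0],
], grip_force=20)

```text
time: 0.78
eef_pos: [0.3011, 0.4675, 0.2479]
tcp_rot: [0.001, 1.0, -0.0, -0.0]
contact_force: [1.6, 0.3, 0.4]
opening: 0.001
finger_force: 0.0
```

drive_tool([
  [[0, 0, 0], [-0.0235, -0.055, 0], 0],
  [[0, 0, 0], [-0.0235, -0.055, 0], 0],
  [[0, 0, 0], [-0.0235, -0.055, 0], 0],
  [[0, 0, 0], [-0.0235, -0.055, 0], 0],
  [[0, 0, 0], [-0.0235, -0.055, 0], 0],
])

```text
time: 1.4
eef_pos: [0.4181, 0.1922, 0.2483]
tcp_rot: [0.001, 1.0, 0.0, 0.0]
contact_force: [1.1, 0.2, 0.0]
opening: -0.0
finger_force: 0.0
```

drive_tool([
  [[0, 0, 0], [-0.0235, -0.055, 0], 0],
  [[0, 0, 0], [-0.0235, -0.055, 0], 0],
  [[0, 0, 0], [-0.0235, -0.055, 0], 0],
  [[0, 0, 0], [-0.0235, -0.055, 0], 0],
  [[0, 0, 0], [0, 0, 0], 0],
])

```text
time: 2.02
eef_pos: [0.5123, -0.0295, 0.2481]
tcp_rot: [0.004, 1.0, -0.0, -0.0]
contact_force: [-0.1, 0.7, -0.1]
opening: 0.001
finger_force: 0.0
```

Run:
```python
from h import *
c=cam('wrist','w0.png')
for n,X in dict(hub=(.537,-.0715,.068),cup=(.512,.029,.06),tip=(.5123,-.0295,.231),blue=(.634,-.031,.0455)).items(): print(n,proj(c,X))
d=cam('side');im=cv2.cvtColor(d['image'],cv2.COLOR_RGB2BGR)
print('tip side',proj(d,(.5123,-.0295,.231)))
cv2.imwrite('pics/c0.png',np.hstack([cv2.resize(cv2.imread('pics/w0.png'),(400,300)),cv2.resize(im,None,fx=2,fy=2)[100:400,300:700]]))
```

```text
hub (np.float64(239.56968632667665), np.float64(216.97111671410258))
cup (np.float64(336.8554731858892), np.float64(190.83596192038016))
tip (np.float64(280.53555653699743), np.float64(267.92737249541295))
blue (np.float64(279.5862012193), np.float64(288.6233495564263))
tip side (np.float64(314.0970213778015), np.float64(131.73845231847167))
```

View pics/c0.png

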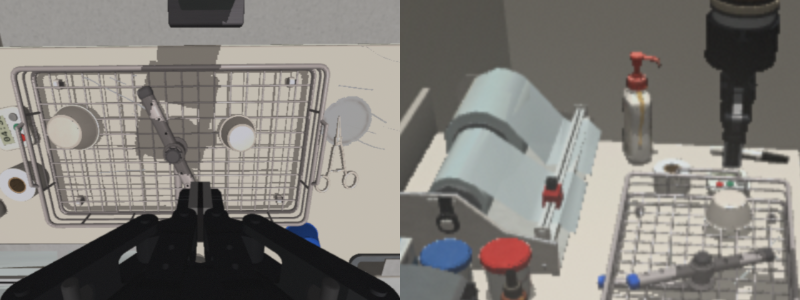

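Wrist view: the hub is at about (245,213) and the cup top at about (336,189), matching the projections to about 5 px. In the side view the fingertip is at about (316,132), as predicted. Next I'll descend and push the cup in +y.

drive_tool([
  [[0, 0, 0], [0, 0, 0.055], 0],
  [[0, 0, 0], [0, 0, 0.055], 0],
  [[0, 0, 0], [0, 0, 0.05], 0],
  [[0, 0, 0], [0, 0, 0.037], 0],
  [[0, 0, 0], [0, 0, 0], 0],
])

```text
time: 2.75
eef_pos: [0.5082, -0.0239, 0.0483]
tcp_rot: [-0.0, 1.0, 0.001, -0.004]
contact_force: [0.5, 0.1, -0.2]
opening: -0.001
finger_force: 0.0
```

drive_tool([
  [[0, 0, 0], [0, 0.01, 0], 0],
  [[0, 0, 0], [0, 0.01, 0], 0],
  [[0, 0, 0], [0, 0.01, 0], 0],
  [[0, 0, 0], [0, 0.01, 0], 0],
  [[0, 0, 0], [0, 0, 0], 0],
])

```text
time: 3.38
eef_pos: [0.5115, 0.0147, 0.0515]
tcp_rot: [0.0, 1.0, 0.0, 0.0]
contact_force: [0.1, 0.7, 0.4]
opening: 0.003
finger_force: 0.0
```

Run:
```python
from h import *
d=cam('side');im=cv2.cvtColor(d['image'],cv2.COLOR_RGB2BGR)
w=cv2.cvtColor(cam('wrist')['image'],cv2.COLOR_RGB2BGR)
cv2.imwrite('pics/c1.png',np.hstack([cv2.resize(w,(400,300)),cv2.resize(im[130:265,220:400],(400,300))]))
```

```text
(no output)
```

View pics/c1.png

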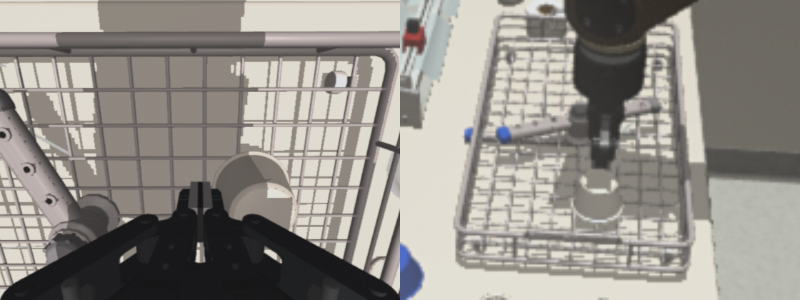

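The finger is against the cup, which stands upright and in line. The blade is well clear. I'll keep pushing.

drive_tool([
  [[0, 0, 0], [0, 0.009, 0], 0],
  [[0, 0, 0], [0, 0.009, 0], 0],
  [[0, 0, 0], [0, 0.009, 0], 0],
  [[0, 0, 0], [0, 0.008, 0], 0],
  [[0, 0, 0], [0, 0, 0], 0],
])

```text
time: 4.1
eef_pos: [0.5115, 0.0496, 0.0513]
tcp_rot: [0.0, 1.0, 0.0, -0.0]
contact_force: [0.6, 0.1, 0.3]
opening: -0.001
finger_force: 0.0
```

Run:
```python
from h import *
d=cam('side');im=cv2.cvtColor(d['image'],cv2.COLOR_RGB2BGR)
x0,y0=220,130
cv2.imwrite('pics/c2.png',cv2.resize(im[130:265,220:400],(800,600)))
for y in (.07,.08,.09,.1):
  u,v=proj(d,(.512,y,.06)); print(y,(u-220)*800/180,(v-130)*600/135)
```

```text
0.07 393.85718745203576 377.5460416582877
0.08 393.41540735605827 390.04742078324324
0.09 392.9668033216252 402.741901957246
0.1 392.51121600958794 415.6339941183939
```

View pics/c2.png

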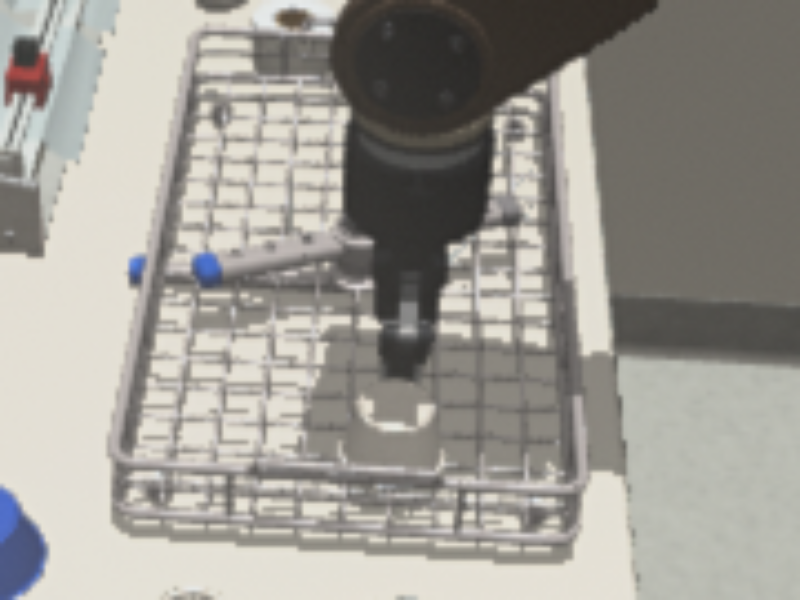

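The cup stands upright with its top at about (396,404), so y ≈ 0.091, 0.16 m from the axis and well clear. The finger is already on the counter-clockwise side of the blue blade. I'll plan the turn.

```bash
cat > plan.py <<'E'
import numpy as np
def P(a,hub=(.537,-.070),r=.07,ex=0.):
    d=np.array([np.cos(a),-np.sin(a)]);t=np.array([-np.sin(a),-np.cos(a)])
    return np.array(hub)+r*d-(.010+.011*abs(np.sin(a))+.0145*abs(np.cos(a))+ex)*t
def rows(cur,pts):
    cur=np.array(cur)
    for i,p in enumerate(pts):
        D=np.round(p-cur,3);cur=cur+D
        print('\n' if i%5==0 else '',f'[[0,0,0],[{-D[0]:.3f},{D[1]:.3f},0],0],',end='')
    print(cur)
E
python3 -c "
from plan import *
A=np.arange(-.5,5.96,.25);print(len(A),A[-1])
rows((.5115,.0496),[(.5115,.035),(.55,.013),P(-.5,ex=.008)]+[P(a) for a in A[1:]])"
```

```text
26 5.75

 [[0,0,0],[-0.000,-0.015,0],0], [[0,0,0],[-0.039,-0.022,0],0], [[0,0,0],[-0.031,-0.017,0],0], [[0,0,0],[-0.017,-0.022,0],0], [[0,0,0],[-0.008,-0.019,0],0],
 [[0,0,0],[-0.005,-0.016,0],0], [[0,0,0],[-0.000,-0.018,0],0], [[0,0,0],[0.004,-0.018,0],0], [[0,0,0],[0.010,-0.017,0],0], [[0,0,0],[0.015,-0.014,0],0],
 [[0,0,0],[0.019,-0.010,0],0], [[0,0,0],[0.016,-0.005,0],0], [[0,0,0],[0.016,-0.001,0],0], [[0,0,0],[0.017,0.003,0],0], [[0,0,0],[0.017,0.007,0],0],
 [[0,0,0],[0.015,0.012,0],0], [[0,0,0],[0.011,0.017,0],0], [[0,0,0],[0.007,0.018,0],0], [[0,0,0],[0.003,0.016,0],0], [[0,0,0],[-0.002,0.018,0],0],
 [[0,0,0],[-0.007,0.018,0],0], [[0,0,0],[-0.012,0.016,0],0], [[0,0,0],[-0.016,0.013,0],0], [[0,0,0],[-0.020,0.007,0],0], [[0,0,0],[-0.015,0.004,0],0],
 [[0,0,0],[-0.016,-0.001,0],0], [[0,0,0],[-0.017,-0.004,0],0], [[0,0,0],[-0.017,-0.010,0],0],[ 0.5835 -0.0104]
```

drive_tool([
  [[0, 0, 0], [0, -0.015, 0], 0],
  [[0, 0, 0], [-0.039, -0.022, 0], 0],
  [[0, 0, 0], [-0.031, -0.017, 0], 0],
  [[0, 0, 0], [-0.017, -0.022, 0], 0],
  [[0, 0, 0], [-0.008, -0.019, 0], 0],
])

```text
time: 4.78
eef_pos: [0.6069, -0.0483, 0.0513]
tcp_rot: [0.001, 1.0, 0.0, -0.0]
contact_force: [-1.3, 0.5, -0.6]
opening: -0.0
finger_force: 0.3
```

drive_tool([
  [[0, 0, 0], [-0.005, -0.016, 0], 0],
  [[0, 0, 0], [0, -0.018, 0], 0],
  [[0, 0, 0], [0.004, -0.018, 0], 0],
  [[0, 0, 0], [0.01, -0.017, 0], 0],
  [[0, 0, 0], [0.015, -0.014, 0], 0],
])

```text
time: 5.4
eef_pos: [0.5814, -0.1303, 0.0514]
tcp_rot: [0.001, 1.0, -0.0, 0.0]
contact_force: [0.8, 0.6, -0.5]
opening: 0.002
finger_force: 0.3
```

Run:
```python
from h import *
a=cv2.cvtColor(cam('top')['image'],cv2.COLOR_RGB2BGR)[182:306,236:436]
b=cv2.cvtColor(cam('side')['image'],cv2.COLOR_RGB2BGR)[130:265,220:400]
cv2.imwrite('pics/c3.png',np.hstack([cv2.resize(a,(400,300)),cv2.resize(b,(400,300))]))
```

```text
(no output)
```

View pics/c3.png

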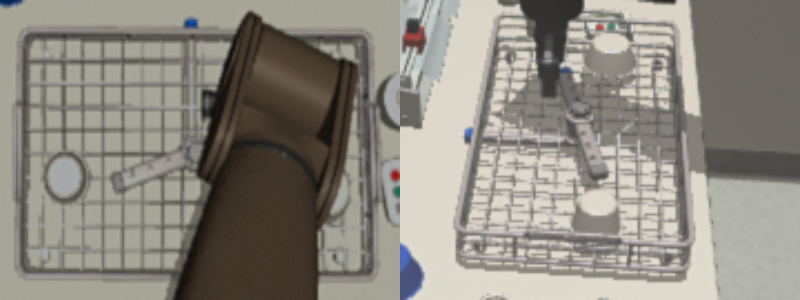

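The turn is under way: the grey end is at (120,183) in the left half, so the angle is about 1.2, and both cups are standing and clear. I'll carry on.

drive_tool([
  [[0, 0, 0], [0.019, -0.01, 0], 0],
  [[0, 0, 0], [0.016, -0.005, 0], 0],
  [[0, 0, 0], [0.016, -0.001, 0], 0],
  [[0, 0, 0], [0.017, 0.003, 0], 0],
  [[0, 0, 0], [0.017, 0.007, 0], 0],
])

```text
time: 6.12
eef_pos: [0.4965, -0.135, 0.0515]
tcp_rot: [0.001, 1.0, -0.0, 0.0]
contact_force: [1.0, -1.0, -0.1]
opening: -0.001
finger_force: 0.3
```

drive_tool([
  [[0, 0, 0], [0.015, 0.012, 0], 0],
  [[0, 0, 0], [0.011, 0.017, 0], 0],
  [[0, 0, 0], [0.007, 0.018, 0], 0],
  [[0, 0, 0], [0.003, 0.016, 0], 0],
  [[0, 0, 0], [-0.002, 0.018, 0], 0],
])

```text
time: 6.75
eef_pos: [0.4633, -0.0529, 0.0514]
tcp_rot: [0.001, 1.0, -0.0, 0.0]
contact_force: [1.1, -0.6, -0.4]
opening: 0.0
finger_force: 0.2
```

drive_tool([
  [[0, 0, 0], [-0.007, 0.018, 0], 0],
  [[0, 0, 0], [-0.012, 0.016, 0], 0],
  [[0, 0, 0], [-0.016, 0.013, 0], 0],
  [[0, 0, 0], [-0.02, 0.007, 0], 0],
  [[0, 0, 0], [-0.015, 0.004, 0], 0],
])

```text
time: 7.38
eef_pos: [0.5346, 0.0047, 0.0513]
tcp_rot: [0.0, 1.0, 0.0, -0.0]
contact_force: [-0.4, -0.4, -0.1]
opening: 0.0
finger_force: 0.3
```

drive_tool([
  [[0, 0, 0], [-0.016, -0.001, 0], 0],
  [[0, 0, 0], [-0.017, -0.004, 0], 0],
  [[0, 0, 0], [-0.017, -0.01, 0], 0],
  [[0, 0, 0], [0, 0, 0], 0],
])

```text
time: 7.88
eef_pos: [0.5849, -0.0117, 0.0515]
tcp_rot: [0.001, 1.0, -0.0, 0.001]
contact_force: [0.1, 0.1, -0.1]
opening: 0.001
finger_force: 0.0
```

```bash
cat > look.py <<'E'
from h import *
import sys
def blob(c):
    hsv=cv2.cvtColor(c['image'],cv2.COLOR_RGB2HSV)
    n,l,st,ce=cv2.connectedComponentsWithStats(cv2.inRange(hsv,(100,120,50),(125,255,255)))
    return [(ce[i].round(1).tolist(),int(st[i][4]),ray(c,*ce[i],.048)[:2].round(4).tolist()) for i in range(1,n) if st[i][4]>3 and abs(ray(c,*ce[i],.048)[0]-.57)<.13 and -.25<ray(c,*ce[i],.048)[1]<.12]
t=cam('top');s=cam('side');print(blob(t),blob(s))
a=cv2.cvtColor(t['image'],cv2.COLOR_RGB2BGR)[182:306,236:436]
b=cv2.cvtColor(s['image'],cv2.COLOR_RGB2BGR)[130:265,220:400]
cv2.imwrite('pics/'+sys.argv[1],np.hstack([cv2.resize(a,(400,300)),cv2.resize(b,(400,300))]))
E
python3 look.py c4.png
```

```text
[([331.0, 191.0], 15, [0.6697, -0.0671])] [([250.1, 189.3], 9, [0.6678, -0.0287]), ([267.7, 191.1], 9, [0.6209, -0.0257])]
```

View pics/c4.png

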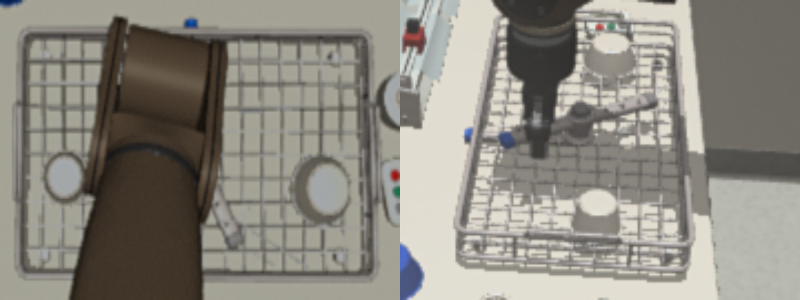

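Nearly round: the blue cap is at about (0.621,-0.026), so the arm is about -0.5 from parking, and both cups are standing. I'll make the last approach slowly.

```bash
python3 -c "
from plan import *
rows((.5842,-.011),[P(a,r=.075) for a in (-.42,-.32,-.22,-.13,-.06)])"
```

```text
[[0,0,0],[-0.010,-0.003,0],0], [[0,0,0],[-0.005,-0.007,0],0], [[0,0,0],[-0.005,-0.007,0],0], [[0,0,0],[-0.004,-0.007,0],0], [[0,0,0],[-0.002,-0.005,0],0],[ 0.6102 -0.04  ]
```

drive_tool([
  [[0, 0, 0], [-0.01, -0.003, 0], 0],
  [[0, 0, 0], [-0.005, -0.007, 0], 0],
  [[0, 0, 0], [-0.005, -0.007, 0], 0],
  [[0, 0, 0], [-0.004, -0.007, 0], 0],
  [[0, 0, 0], [-0.002, -0.005, 0], 0],
])

```text
time: 8.6
eef_pos: [0.6097, -0.041, 0.0514]
tcp_rot: [0.001, 1.0, -0.0, 0.0]
contact_force: [-0.1, 0.3, -0.2]
opening: 0.005
finger_force: 0.2
```

drive_tool([
  [[0, 0, 0], [0, 0, 0], 0],
])

```text
time: 8.72
eef_pos: [0.6097, -0.0409, 0.0514]
tcp_rot: [0.001, 1.0, -0.0, 0.0]
contact_force: [0.1, 0.4, 0.3]
opening: 0.001
finger_force: 0.0
```

```bash
python3 look.py c5.png
```

```text
[] [([263.9, 181.7], 7, [0.6351, -0.0646]), ([250.2, 189.6], 9, [0.6673, -0.0278])]
```

View pics/c5.png

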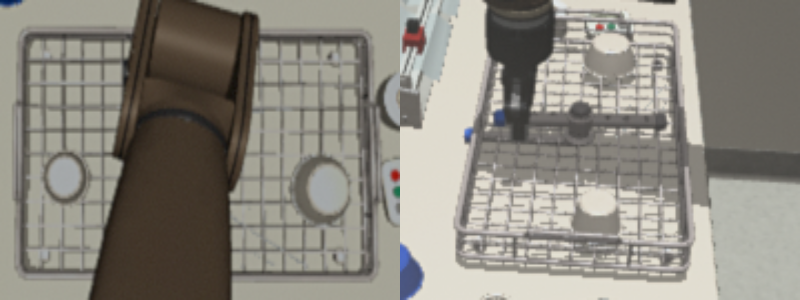

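The arm is now roughly parallel to the feed pipe, about 0.05 short by the model. I'll back off, lift and swing aside for a clean top measurement.

drive_tool([
  [[0, 0, 0], [0, 0.012, 0], 0],
  [[0, 0, 0], [0, 0, -0.05], 0],
  [[0, 0, 0], [0, 0, -0.05], 0],
  [[0, 0, 0], [0, 0.055, 0], 0],
  [[0, 0, 0], [0, 0.055, 0], 0],
])

```text
time: 9.45
eef_pos: [0.61, 0.0833, 0.1528]
tcp_rot: [0.001, 1.0, 0.0, 0.001]
contact_force: [0.2, -0.3, 0.0]
opening: 0.001
finger_force: 0.0
```

drive_tool([
  [[0, 0, 0], [0, 0.055, 0], 0],
  [[0, 0, 0], [0, 0.055, 0], 0],
  [[0, 0, 0], [0, 0.055, 0], 0],
  [[0, 0, 0], [0, 0, 0], 0],
])

```text
time: 9.95
eef_pos: [0.6086, 0.2513, 0.1513]
tcp_rot: [-0.002, 1.0, 0.0, 0.0]
contact_force: [0.8, -0.2, -0.1]
opening: -0.005
finger_force: 0.0
```

```bash
cat > meas.py <<'E'
from h import *
import sys
c=cam('top');im=cv2.cvtColor(c['image'],cv2.COLOR_RGB2BGR)
hsv=cv2.cvtColor(im,cv2.COLOR_BGR2HSV)
n,l,st,ce=cv2.connectedComponentsWithStats(cv2.inRange(hsv,(100,100,40),(125,255,255)))
for i in range(1,n):
    if 310<ce[i][0]<350 and 180<ce[i][1]<240: print(st[i],ce[i],ray(c,*ce[i],.05)[:2])
# rack long sides: slope from the sides' edges at rim height, by projected pixel
cv2.imwrite('pics/'+sys.argv[1],cv2.resize(im[184:304,290:376],None,fx=5,fy=5,interpolation=cv2.INTER_CUBIC))
s=ctrl.get_state();print(s['eef_pos'],s['time'])
E
python3 meas.py m1.png
```

```text
[329 190   5   3  15] [331. 191.] [ 0.66939884 -0.06686331]
[327 203   8   5  39] [330.41025641 205.05128205] [ 0.63461203 -0.06515856]
[0.60893903 0.24920366 0.1511152 ] 10.0
```

View pics/m1.png

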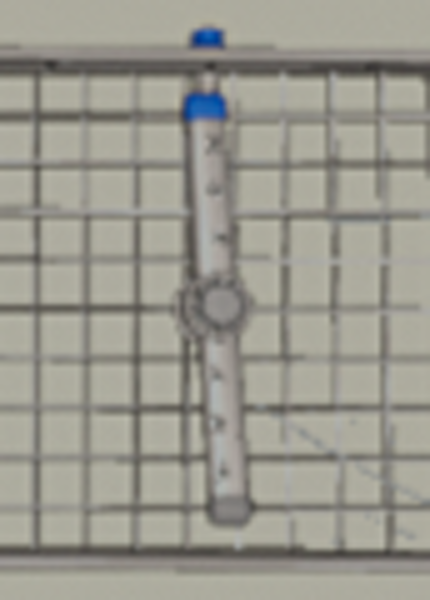

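Top crop: the blue cap is at (206,106), the grey cap at (230,510), and the port at (208,38). The arm is a few hundredths of a radian short. I'll compute this against the rack's long sides.

```bash
cat > ang.py <<'E'
from h import *
def run():
    c=cam('top');im=c['image'];hsv=cv2.cvtColor(im,cv2.COLOR_RGB2HSV)
    n,l,st,ce=cv2.connectedComponentsWithStats(cv2.inRange(hsv,(100,100,40),(125,255,255)))
    b=[ce[i] for i in range(1,n) if 305<ce[i][0]<355 and 198<ce[i][1]<215][0]
    B=ray(c,*b,.05)[:2]
    g=cv2.GaussianBlur(cv2.cvtColor(im,cv2.COLOR_RGB2GRAY).astype(float),(0,0),.8)
    # rims: darkness-weighted row centroid per column
    for v0,v1 in ((192,200),(291,300)):
        P=[]
        for u in range(262,408):
            if abs(u-331)<8: continue
            w=np.clip(np.percentile(g[v0-3:v1+3,u],80)-g[v0:v1,u],0,None)
            P.append(ray(c,u,(w*np.arange(v0,v1)).sum()/w.sum(),.06)[:2])
        P=np.array(P);k=np.polyfit(P[:,1],P[:,0],1);r=P[:,0]-np.polyval(k,P[:,1])
        m=abs(r)<.002;k=np.polyfit(P[m,1],P[m,0],1);print('side yaw',-k[0],'x at hub',np.polyval(k,-.07),m.sum())
    return c,B
if __name__=='__main__':
    c,B=run();G=ray(c,335.6,285.6,.052)[:2];B2=ray(c,330.8,204.8,.052)[:2]
    print(B,B2,G,'mid',(B2+G)/2,'arm yaw',np.arctan2(*(B2-G)[::-1]),'port',ray(c,331.1,191.2,.035)[:2])
E
python3 ang.py
```

```text
side yaw -0.0014444384952084894 x at hub 0.6540956717063068 131
side yaw 0.0016507157639810823 x at hub 0.4196285637757929 127
[ 0.63461203 -0.06515856] [ 0.63495141 -0.06589675] [ 0.44050451 -0.07585276] mid [ 0.53772796 -0.07087475] arm yaw 0.05115701577308244 port [ 0.67150557 -0.06874795]
```

The arm is at -0.051 from square (rack yaw ≈ 0), just as the model predicted. It needs about 3.6 mm more at this lever arm. I'll go back and nudge it.

drive_tool([
  [[0, 0, 0], [0, -0.055, 0], 0],
  [[0, 0, 0], [0, -0.055, 0], 0],
  [[0, 0, 0], [0, -0.055, 0], 0],
  [[0, 0, 0], [0, -0.055, 0], 0],
  [[0, 0, 0], [0, -0.055, 0], 0],
])

```text
time: 10.68
eef_pos: [0.6087, -0.0315, 0.1514]
tcp_rot: [0.002, 1.0, -0.0, 0.0]
contact_force: [0.4, 1.0, 0.1]
opening: 0.004
finger_force: 0.0
```

drive_tool([
  [[0, 0, 0], [0, 0, 0], 0],
  [[0, 0, 0], [0, 0, 0.05], 0],
  [[0, 0, 0], [0, 0, 0.05], 0],
  [[0, 0, 0], [0, 0, 0], 0],
  [[0, 0, 0], [0, -0.005, 0], 0],
])

```text
time: 11.3
eef_pos: [0.6104, -0.0333, 0.053]
tcp_rot: [0.001, 1.0, -0.0, 0.001]
contact_force: [-0.0, 0.2, 1.2]
opening: -0.0
finger_force: 0.0
```

drive_tool([
  [[0, 0, 0], [0, -0.005, 0], 0],
  [[0, 0, 0], [0, -0.002, 0], 0],
  [[0, 0, 0], [0, -0.002, 0], 0],
  [[0, 0, 0], [0, -0.0015, 0], 0],
  [[0, 0, 0], [0, 0, 0], 0],
])

```text
time: 11.92
eef_pos: [0.6094, -0.0439, 0.0514]
tcp_rot: [0.001, 1.0, -0.0, -0.0]
contact_force: [-0.5, -0.0, 0.4]
opening: 0.002
finger_force: 0.0
```

drive_tool([
  [[0, 0, 0], [0, 0.012, 0], 0],
  [[0, 0, 0], [0, 0, -0.05], 0],
  [[0, 0, 0], [0, 0, -0.05], 0],
  [[0, 0, 0], [0, 0.055, 0], 0],
  [[0, 0, 0], [0, 0.055, 0], 0],
])

```text
time: 12.55
eef_pos: [0.61, 0.0796, 0.1526]
tcp_rot: [0.002, 1.0, 0.0, 0.001]
contact_force: [0.5, -0.1, -0.6]
opening: -0.002
finger_force: 0.0
```

drive_tool([
  [[0, 0, 0], [0, 0.055, 0], 0],
  [[0, 0, 0], [0, 0.055, 0], 0],
  [[0, 0, 0], [0, 0.055, 0], 0],
  [[0, 0, 0], [0, 0, 0], 0],
])

```text
time: 13.05
eef_pos: [0.6087, 0.2476, 0.1511]
tcp_rot: [-0.002, 1.0, 0.0, -0.0]
contact_force: [0.1, 0.1, -0.8]
opening: 0.0
finger_force: 0.0
```

Run:
```python
from ang import *
c,B=run();h=np.array([.5377,-.0709]);print(B,'yaw from blue',np.arctan2(*(B-h)[::-1]), 'before same calc',np.arctan2(-.06516+.0709,.63461-.5377))
# bright cup tops
g=cv2.cvtColor(c['image'],cv2.COLOR_RGB2GRAY);n,l,st,ce=cv2.connectedComponentsWithStats((g>165).astype(np.uint8))
for i in range(1,n):
    if 60<st[i][4]<800 and 245<ce[i][0]<425 and 200<ce[i][1]<296: print(st[i],ray(c,*ce[i],.058)[:2]-h)
```

```text
side yaw -0.001421040324000988 x at hub 0.6540947570466076 131
side yaw 0.0017621777559858995 x at hub 0.4196238063778113 128
[ 0.63475397 -0.06781807] yaw from blue 0.03174415569891917 before same calc 0.059161094861014944
[335 199  20   7  95] [ 0.10358429 -0.02921933]
[330 209   5  30  66] [0.05089667 0.00508081]
[387 209  26   7 143] [ 0.08036299 -0.15952336]
[308 218   8   8  64] [0.05542098 0.05250595]
[338 218   8   8  64] [ 0.05585856 -0.01982852]
[348 228   8  16 112] [ 0.02202165 -0.04452679]
[358 229   8  15 109] [ 0.02074183 -0.06830094]
[368 228   8  26 178] [ 0.01051907 -0.09197553]
[378 228   8  26 170] [ 0.0114839  -0.11492538]
[398 238  18  55 429] [-0.04585477 -0.17943618]
[261 247  15  16 184] [-0.02468105  0.15714312]
[253 250  14  31  99] [-0.05498341  0.17221545]
[391 251  19  19 280] [-0.03544194 -0.15759316]
[268 267   9  17 121] [-0.07209594  0.14594421]
[348 267  18   7  94] [-0.05898789 -0.05848966]
[340 277  18   7 121] [-0.08355615 -0.03412982]
[328 287  20   6  67] [-0.10593977 -0.01161083]
```

The cups are at radius 0.159 and 0.161, both clear. The arm is still about 0.02 short, so one last 1.3 mm nudge.

drive_tool([
  [[0, 0, 0], [0, -0.055, 0], 0],
  [[0, 0, 0], [0, -0.055, 0], 0],
  [[0, 0, 0], [0, -0.055, 0], 0],
  [[0, 0, 0], [0, -0.055, 0], 0],
  [[0, 0, 0], [0, -0.055, 0], 0],
])

```text
time: 13.72
eef_pos: [0.6087, -0.0347, 0.1513]
tcp_rot: [0.002, 1.0, -0.0, -0.0]
contact_force: [0.5, -0.3, -0.3]
opening: 0.002
finger_force: 0.0
```

drive_tool([
  [[0, 0, 0], [0, 0, 0], 0],
  [[0, 0, 0], [0, 0, 0.05], 0],
  [[0, 0, 0], [0, 0, 0.05], 0],
  [[0, 0, 0], [0, 0, 0], 0],
  [[0, 0, 0], [0, -0.005, 0], 0],
])

```text
time: 14.35
eef_pos: [0.6104, -0.0367, 0.0529]
tcp_rot: [0.001, 1.0, -0.0, 0.001]
contact_force: [-0.3, -1.1, 0.6]
opening: -0.001
finger_force: 0.0
```

drive_tool([
  [[0, 0, 0], [0, -0.005, 0], 0],
  [[0, 0, 0], [0, -0.002, 0], 0],
  [[0, 0, 0], [0, -0.0013, 0], 0],
  [[0, 0, 0], [0, 0, 0], 0],
  [[0, 0, 0], [0, 0, 0], 0],
])

```text
time: 14.98
eef_pos: [0.6093, -0.0451, 0.0513]
tcp_rot: [0.001, 1.0, -0.0, -0.0]
contact_force: [-1.1, -0.1, 0.1]
opening: -0.001
finger_force: 0.0
```

drive_tool([
  [[0, 0, 0], [0, 0.012, 0], 0],
  [[0, 0, 0], [0, 0, -0.05], 0],
  [[0, 0, 0], [0, 0, -0.05], 0],
  [[0, 0, 0], [0, 0.055, 0], 0],
  [[0, 0, 0], [0, 0.055, 0], 0],
])

```text
time: 15.6
eef_pos: [0.6101, 0.0783, 0.1527]
tcp_rot: [0.002, 1.0, 0.0, 0.001]
contact_force: [0.6, -0.6, -1.1]
opening: 0.0
finger_force: 0.0
```

drive_tool([
  [[0, 0, 0], [0, 0.055, 0], 0],
  [[0, 0, 0], [0, 0.055, 0], 0],
  [[0, 0, 0], [0, 0.055, 0], 0],
  [[0, 0, 0], [0, 0, 0], 0],
])

```text
time: 16.1
eef_pos: [0.6087, 0.2463, 0.1511]
tcp_rot: [-0.002, 1.0, 0.0, -0.0]
contact_force: [-0.4, -0.1, 0.6]
opening: -0.001
finger_force: 0.0
```

Run:
```python
from ang import *
c,B=run();h=np.array([.5377,-.0709]);print(B,'yaw from blue',np.arctan2(*(B-h)[::-1]))
```

```text
side yaw -0.0014626595648223747 x at hub 0.6540944893617242 131
side yaw 0.0014549967318169732 x at hub 0.4196429893631896 128
[ 0.63464049 -0.07003768] yaw from blue 0.008895153976499821
```

```bash
python3 -c "
from plant import ctrl
print(ctrl.sign_off())"
```

```text
the job is handed in; nothing more can be done
None
```

The job is handed in, with no verdict shown: the small cup was slid to about 0.16 m from the axis, the arm was turned clockwise past one full turn with no sign of striking a cup and parked within about 0.01 rad of front to back, and both cups were standing when last checked, just before the final nudge.

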